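# Check a barrow wheel's tread with a plunger gauge

### The job

Take the spring-plunger gauge out of its wooden block and press its tip gently onto the tread of the rubber wheel, inside the chalk ring, with the gauge square to the tread there and the plunger pushed about half way in. Finish while holding it there, in the gripper and still; do not press hard, do not turn the wheel, and leave the oil can, the spanner and the steel collar alone.

Things in the scene. Friction and masses are not known exactly. Their poses are not given: they have to be found in the camera images.
- gauge: hand gauge, upright in its block, about 0.18 kg. Aluminium housing 40 (x) x 32 (y, grip here) x 75 mm tall (z, up). Origin: centre of the housing's underside, which rests on the block's top. Below it a steel neck, 20 mm in diameter, 22 mm long, then the plunger, 14 mm more. A 34 mm dial stands out 6 mm from its -x face, 50 mm above the origin. Any turn about its own z is good for measuring.
- gauge_tip (a point): round end of the gauge's steel plunger, 7 mm in diameter; on the gauge's z axis, 36 mm below the gauge's origin while the plunger is out. It moves with the plunger.
- plunger (a joint): how far the gauge's spring plunger is pushed in, m: 0 fully out, 0.012 fully in (then the steel neck is 2 mm off the surface and the gauge is rigid). Spring: 1 N at the start of travel, rising 0.6 N per mm: 4.6 N at half way (0.006).
- holder: wooden block, 90 by 90 mm and 60 mm high, fixed to the bench, with a 26 mm round hole 50 mm deep in the middle of its top that holds the gauge's neck loosely. Origin: centre of its underside.
- wheel: solid-rubber barrow wheel, 160 mm in diameter, 50 mm wide, tread flat across its width. Origin: its centre, on the axle, 100 mm above the bench. y: the axle; z: from the centre to the chalk ring, leaning 0.18 to 0.4 rad from vertical towards the stand's -x (robot) side. Stiff to turn (0.8 N m, or 10 N along the tread); it stays where it is.
- stand: the wheel's stand, fixed to the bench: wooden base 160 (x) x 110 (y) x 12 mm, two steel uprights beside the wheel, outer faces 46 mm and bolt heads 53 mm from the middle, 118 mm high. Origin: centre of its underside, below the axle; y along the axle.
- wheel_spot (a point): centre of the chalk ring (20 mm over its outside) drawn on the tread, in the middle of its width, 80 mm from the wheel's centre. Its z axis is the outward normal of the tread there, its y axis is parallel to the axle.
- oil_can: bystander: grey can, 60 mm in diameter, 120 mm high, standing; origin at the centre of its underside
- spanner: bystander: steel spanner, 160 mm long, lying flat; its long side is its x
- collar: bystander: steel shaft collar, 36 mm in diameter, 16 mm high, lying flat; origin at the centre of its underside
There are look-alikes about, which are no part of the job. Leave any turquoise look-alike of the stand alone. Several things have the shape of the gauge; the one meant has the colours described above.

How it is judged:
On the way:
1. the gauge is lifted clear of its block, in the fingers (height (world z) of gauge above 0.105 m and contact force between gauge and holder below 0.1 N and contact force between the fingers and gauge above 1 N), for 0.2 s.
At the end, for the whole second after the job is handed in: Gauge held still in the fingers (under 10 mm/s), clear of its block: tip within 6 mm of the ring's centre, axis within 0.14 rad of the tread's normal, plunger 3 to 9.5 mm in, pressing with 1.5 to 10 N, the ring within 8 mm of its starting place (distance between gauge_tip and wheel_spot below 0.006 m and angle between the z axis of gauge and the z axis of wheel_spot, either way round below 0.14 rad and value of joint plunger between 0.003 and 0.0095 m and contact force between gauge and wheel between 1.5 and 10 N and contact force between the fingers and gauge above 1 N and contact force between gauge and holder below 0.1 N and linear speed of gauge below 0.01 m/s and distance of wheel_spot from where it was at the start of the episode below 0.008 m); the arm keeps its last pose, push and grip.
It fails at once if the gauge is pressed hard on the wheel (over 20 N) (contact force between gauge and wheel above 20 N).
It fails at once if the wheel is turned (its ring moves more than 12 mm) (distance of wheel_spot from where it was at the start of the episode above 0.012 m).
It fails at once if a bystander is shoved more than 20 mm (distance of any of oil_can, spanner, collar from where it was at the start of the episode above 0.02 m).
It also fails if it takes over 40 s, if anything falls off the work surface, if the arm or the gripper's body presses on something with over 40 N, if the wrist force passes 120 N, or if a joint passes its speed limit or range.

### The arm

A 7-joint arm with a two-finger parallel gripper is mounted at the origin on the work surface. World frame = base frame: x ahead of the robot, y to its left, z up, the work surface at z = 0. Lengths are in m, angles in rad, forces in N, time in s.
With the tool pointing down it reaches from about 0.425 to 0.925 m from the base axis. Payload 6.8 kg.
Tool frame: the origin (TCP) lies midway between the tips of the shut fingers; the grasp point (between the pads) lies 19 mm behind it; z points along the fingers, y is the direction in which the jaws open and shut (so a half turn about z gives the same grasp; the last joint's range is limited). The gripper opens to 85 mm and grips with 20 to 120 N. Pads are 22 mm wide; open, the fingers measure 114 mm over their backs; the gripper's body (76 mm by 85 mm) begins 54 mm behind the grasp point. The pads swing forward as they close: fully open they stand 13 mm farther back than shut.
Start: joints at [-1.228, 0.477, 0.022, 1.555, -0.011, 1.109, -0.083], TCP at [0.294, 0.608, 0.231] pointing down, gripper open.
Joint ranges: [-2.96, 2.96], [-0.34, 2.1], [-1.41, 1.46], [0.24, 2.44], [-1.37, 4.51], [0.17, 1.92], [-2.96, 2.96]. Speed limits (rad/s): [2.39, 2.39, 3.14, 3.14, 3.14, 3.14, 3.14].

### API

Orientations are given as [roll, pitch, yaw] about the fixed x, y, z axes, in that order (R = Rz(yaw) Ry(pitch) Rx(roll)).
In Python, from station import env gives the robot as it stands.
- The arm moves only by the tool play_rows, never from a script. Its argument "series" is text: rows parted by semicolons, each of 5 numbers parted by spaces: the finger opening in mm, from 0 to 85.4, then the shift along the tool's x, y, z in mm, then the turn about the tool's z in rad. A call has exactly 5 rows; each row is the pose to reach, as a shift and turn from the pose measured when the call began, along the tool's axes at that moment; what a row does not reach only later rows make up. A row lasts 1/12 s, in which the tool goes at most 41.7 mm and 7.16 degrees, less where a joint would pass 70% of its speed; a pose out of reach is approached as far as the arm can. A call with a gripper value outside its range is refused whole. The fingers move at their own pace and stop on an object; "grip_force" is the grip in N (left out, the last holds). Time passes only in rows, so rows that repeat a pose let the fingers close, or fill a call up. It gives the time, the measured TCP pose, the force and the opening at its end, in the units of the state.
- env.get_state(): the state, without advancing time (a new reading comes with each control period).
- env.grab_frame(name): name is "scene" or "top" or "wrist"; returns a dict with "img" (400x640x3 uint8, red, green, blue), "mtx" (3x3 intrinsics, pixels), "distortion" ([k1, k2, p1, p2, k3] as OpenCV has them; the pictures are not rectified), "rvec" (rotation vector, rad) and "tvec" (3), from world to camera coordinates, as OpenCV has them. Camera axes: x right, y down, z forward; pixel columns grow to the right and rows downward; lengths in m; the calibration is good to about 2 mm. A picture is of the moment at which its call begins. There is no depth.
- env.finish_job(): hands the job in, once; it reports no verdict.
The state is a dict: "time_s": time; "joint_pos": joint angles; "dq": joint speeds; "effort": joint torques, N m; "tcp_pos": TCP position; "tcp_rot": TCP orientation; "wrist_force": force on the tool from outside, world axes, zero at the start; "torque": the same for the moment, N m; "width": finger opening in m.
Only numpy, scipy, OpenCV 4.12 (cv2) and the standard library are available. Lean on these libraries where they do the work, as an engineer would, in place of code of your own. Each camera call takes 0.05 s, during which the arm holds its last target.

## Working session

There is one attempt and no reset: what is moved stays moved. The work goes in short steps, Python scripts to look and compute and a tool call to move; the robot and the scene stay as the last step left them, time stands still between calls to the robot, and variables do not carry over. Pictures are saved under pics/ and viewed, and the job is handed in when it is done.

Besides the shell and the picture viewer there is one more tool, called after "Request:" as name(argument=value, ...) on one line, values as JSON. play_rows: Moves the arm, as the interface text tells. Its arguments: {"type":"object","properties":{"series":{"type":"string"},"grip_force":{"type":"number"}},"required":["series"]}

```bash
mkdir -p pics; ls
cat > h.py <<'E'
import numpy as np, cv2
from station import env
def cam(f):
    R,_=cv2.Rodrigues(np.array(f["rvec"],float)); t=np.array(f["tvec"],float).ravel()
    return R,t,np.array(f["mtx"],float),np.array(f["distortion"],float)
def ray(f,px):
    R,t,K,D=cam(f)
    u=cv2.undistortPoints(np.array([[px]],float),K,D)[0,0]
    d=R.T@np.array([u[0],u[1],1.]); return -R.T@t,d/np.linalg.norm(d)
def onz(f,px,z):
    o,d=ray(f,px); return o+d*(z-o[2])/d[2]
def tri(obs):
    A=np.zeros((3,3));b=np.zeros(3);L=[]
    for f,p in obs:
        o,d=ray(f,p);P=np.eye(3)-np.outer(d,d);A+=P;b+=P@o;L.append((o,P))
    x=np.linalg.solve(A,b); return x,[np.linalg.norm(P@(x-o)) for o,P in L]
def proj(f,X):
    R,t,K,D=cam(f); return cv2.projectPoints(np.array(X,float).reshape(-1,3),np.array(f["rvec"],float),t,K,D)[0][:,0]
def save(f,n): cv2.imwrite("pics/"+n,f["img"][:,:,::-1])
import pickle
def grab(name,key):
    f=env.grab_frame(name); pickle.dump(f,open(key+".pkl","wb")); save(f,key+".png"); return f
def load(key): return pickle.load(open(key+".pkl","rb"))
E
python3 - <<'E'
from h import *
for n in ["scene","top","wrist"]:
    f=grab(n,n+"0"); o,d=ray(f,(320,200)); print(n,o.round(3),d.round(3))
print(env.get_state())
E
```

```text
pics
scene [1.345 0.126 0.7  ] [-0.767 -0.089 -0.635]
top [0.419 0.032 1.199] [ 0.181  0.019 -0.983]
wrist [0.23  0.639 0.373] [ 0.241 -0.112 -0.964]
{'time_s': 0.15, 'joint_pos': array([-1.22808391,  0.47762739,  0.02235398,  1.55616463, -0.01153492,
        1.10932186, -0.08311275]), 'dq': array([ 0.00098216, -0.00327428,  0.00052846, -0.00269966,  0.00078829,
        0.00021131, -0.00118279]), 'effort': array([ 2.51440353e-03, -5.96925402e+01,  1.60975087e+00, -2.81490844e+01,
        1.25641053e-02,  6.47143344e-03,  5.77583046e-05]), 'tcp_pos': array([0.29390351, 0.6071703 , 0.23056291]), 'tcp_rot': array([-3.14020075e+00,  6.95223812e-05,  2.69076386e+00]), 'wrist_force': array([ 0.31145014, -0.17114129, -0.10019959]), 'torque': array([-0.06623199, -0.0029045 , -0.00420547]), 'width': 0.0853791203112325}
```

View pics/scene0.png

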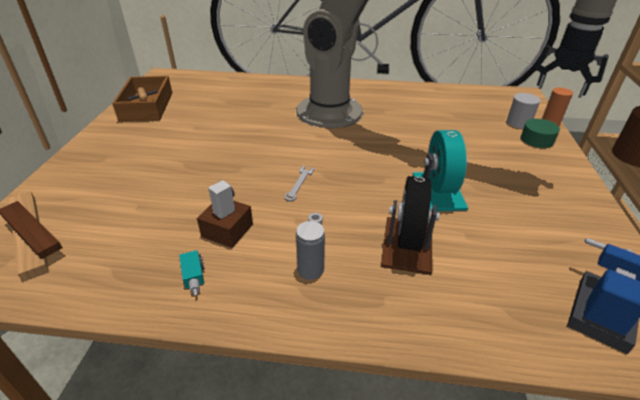

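View pics/top0.png

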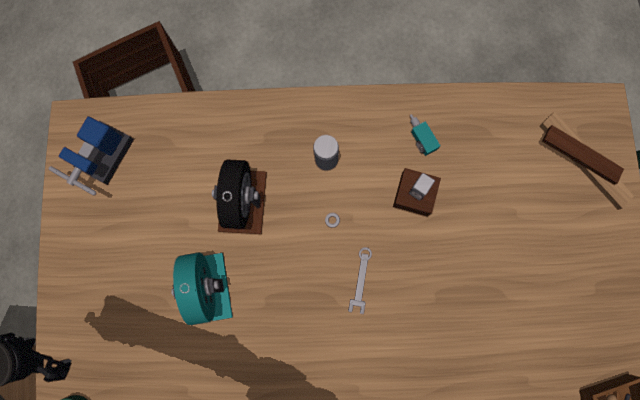

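View pics/wrist0.png

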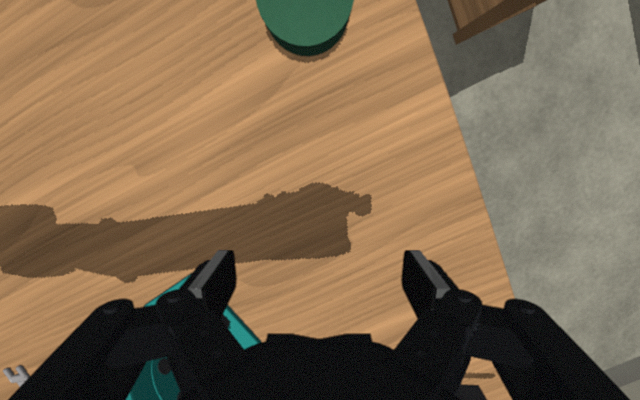

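Shape candidates for the gauge: the grey one upright in the dark block (scene 221,200; top 423,186) and a turquoise one lying down (scene 191,270; top 426,137). The grey aluminium one fits the description. There are two wheels: black with a brown wooden stand (top 235,195) and turquoise (top 200,287). The black one fits. I'll confirm with enlarged crops.

Run:
```python
from h import *
s=load("scene0")["img"];t=load("top0")["img"]
def c(i,x,y,w,h,k): return cv2.resize(i[y:y+h,x:x+w],None,fx=k,fy=k,interpolation=cv2.INTER_CUBIC)
a=c(s,190,170,70,80,5);b=c(t,385,150,70,80,5)
cv2.imwrite("pics/g.png",np.hstack([a,b])[:,:,::-1])
a=c(s,370,165,80,110,5);b=c(t,200,145,80,110,5)
cv2.imwrite("pics/w.png",np.hstack([a,b])[:,:,::-1])
```

```text
(no output)
```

View pics/g.png

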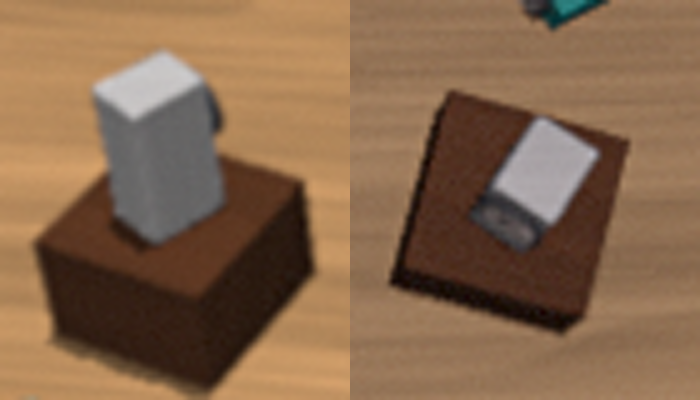

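View pics/w.png

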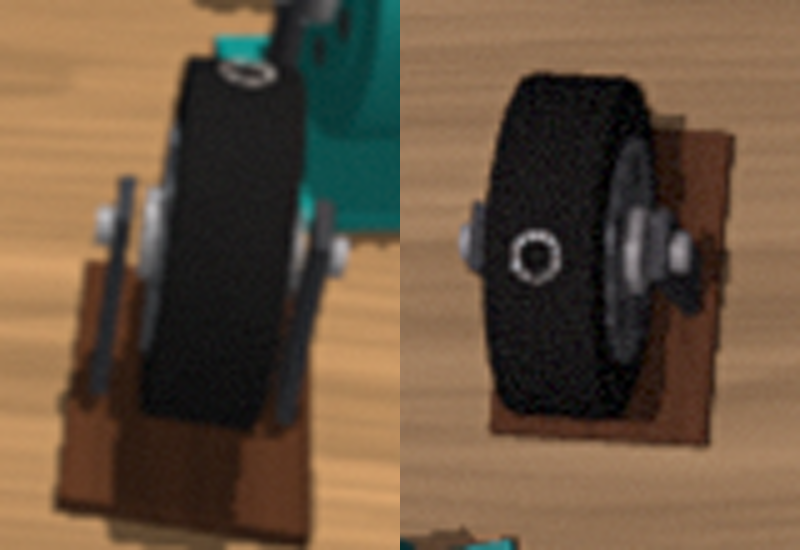

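Crops confirm it: grey gauge upright in the brown block, dial towards top-view lower-left, and the white chalk ring on the black tread (top crop 536,256; scene crop 248,73). Now the measurements.

Run:
```python
from h import *
s=load("scene0");t=load("top0")
S=lambda u,v:(190+(u+.5)/5-.5,170+(v+.5)/5-.5)
T=lambda u,v:(385+(u-350+.5)/5-.5,150+(v+.5)/5-.5)
prs=[((135,120),(540,116)),((207,73),(490,193)),((94,92),(600,153)),((163,50),(547,228))]
P=[]
for a,b in prs:
    x,e=tri([(s,S(*a)),(t,T(*b))]); P.append(x); print(x.round(4),np.round(e,4))
P=np.array(P);print("top centre",P.mean(0).round(4))
print("edges",[np.linalg.norm(P[i]-P[j]).round(4) for i,j in((0,1),(0,2),(1,3),(2,3))])
ex=(P[0]+P[2]-P[1]-P[3]);print("yaw x axis",np.arctan2(ex[1],ex[0]))
# on z=0.135 with top
Q=np.array([onz(t,T(*b),.135) for _,b in prs]);print(Q.round(4),Q.mean(0).round(4))
ex=Q[0]+Q[2]-Q[1]-Q[3];print("yaw",np.arctan2(ex[1],ex[0]),[np.linalg.norm(Q[i]-Q[j]).round(4) for i,j in((0,1),(0,2),(1,3),(2,3))])
# block top corners
B=np.array([onz(t,T(*b),.06) for b in((450,91),(629,142),(575,312),(399,270))]);print("block",B.round(4),B.mean(0).round(4),[np.linalg.norm(B[i]-B[i-1]).round(4) for i in range(4)])
for a,b in (((36,243),(450,91)),((303,181),(0,0))): pass
W=lambda u,v:(370+(u+.5)/5-.5,165+(v+.5)/5-.5)
V=lambda u,v:(200+(u-400+.5)/5-.5,145+(v+.5)/5-.5)
x,e=tri([(s,W(248,73)),(t,V(536,256))]);print("ring",x.round(4),np.round(e,4))
# stand base top z=.012
for z,pts in((.012,((735,132),(709,445),(491,432))),):
    C=np.array([onz(t,V(*p),z) for p in pts]);print("stand",C.round(4),np.linalg.norm(C[0]-C[1]),np.linalg.norm(C[1]-C[2]),"centre",((C[0]+C[2])/2).round(4)); d=C[0]-C[1];print("x axis yaw",np.arctan2(d[1],d[0])); d=C[2]-C[1];print("y yaw",np.arctan2(d[1],d[0]))
C=np.array([onz(s,W(*p),.012) for p in((55,510),(308,545),(87,262))]);print("stand s",C.round(4),np.linalg.norm(C[0]-C[1]),np.linalg.norm(C[0]-C[2])); print("ctr from s",((C[1]+C[2])/2).round(4))
d=C[1]-C[0];print("y yaw",np.arctan2(d[1],d[0]));d=C[0]-C[2];print("x yaw",np.arctan2(d[1],d[0]))
```

```text
[ 0.6694 -0.1786  0.1345] [0.0003 0.0003]
[ 0.6349 -0.1549  0.1362] [0.0011 0.0011]
[ 0.6516 -0.2039  0.1338] [0.001 0.001]
[ 0.6187 -0.18    0.1346] [0.0015 0.0015]
top centre [ 0.6436 -0.1793  0.1348]
edges [np.float64(0.0419), np.float64(0.031), np.float64(0.0299), np.float64(0.0406)]
yaw x axis -0.6145241105478944
[[ 0.6693 -0.1787  0.135 ]
 [ 0.6349 -0.154   0.135 ]
 [ 0.6516 -0.2046  0.135 ]
 [ 0.6183 -0.1785  0.135 ]] [ 0.6435 -0.1789  0.135 ]
yaw -0.6432402737771669 [np.float64(0.0424), np.float64(0.0314), np.float64(0.0296), np.float64(0.0424)]
block [[ 0.7006 -0.1509  0.06  ]
 [ 0.673  -0.2357  0.06  ]
 [ 0.5916 -0.2041  0.06  ]
 [ 0.6143 -0.1216  0.06  ]] [ 0.6449 -0.1781  0.06  ] [np.float64(0.0912), np.float64(0.0891), np.float64(0.0874), np.float64(0.0855)]
ring [0.6216 0.2512 0.1791] [0.0003 0.0003]
stand [[0.7152 0.187  0.012 ]
 [0.5577 0.2008 0.012 ]
 [0.5669 0.3095 0.012 ]] 0.15803512010703252 0.109072406422742 centre [0.641  0.2482 0.012 ]
x axis yaw -0.08780520328236356
y yaw 1.4862562250474698
stand s [[0.7233 0.1874 0.012 ]
 [0.7292 0.2944 0.012 ]
 [0.5589 0.202  0.012 ]] 0.10712890427039233 0.1650028097397698
ctr from s [0.644  0.2482 0.012 ]
y yaw 1.5159853190648986
x yaw -0.08828116466258731
```

```bash
cat >> h.py <<'E'
from scipy.spatial.transform import Rotation as Ro
def to(p,yaw):
    s=env.get_state(); R=Ro.from_euler("xyz",s["tcp_rot"]).as_matrix()
    d=R.T@(np.array(p)-s["tcp_pos"])*1000
    x=R[:,0]; psi=np.arctan2(x[1],x[0]); dy=(yaw-psi+np.pi)%(2*np.pi)-np.pi
    print("shift mm",d.round(1),"turn",round(-dy,3),"| tcp",s["tcp_pos"].round(4),"psi",round(psi,3),"tilt",R[:,2].round(4),"q7",s["joint_pos"][6].round(3),"F",s["wrist_force"].round(2),"w",round(s["width"],4),"t",s["time_s"])
E
python3 -c "
from h import *
to((.6435,-.179,.27),2.51)"
```

```text
shift mm [-657.2 -555.4  -38.6] turn 0.181 | tcp [0.2939 0.6072 0.2306] psi 2.691 tilt [-5.0e-04 -1.3e-03 -1.0e+00] q7 -0.083 F [ 0.31 -0.17 -0.1 ] w 0.0854 t 0.15
```

Request:
play_rows(series="85 -15 -13 -35 0; 85 -42 -36 -60 0; 85 -72 -61 -65 0; 85 -102 -87 -65 0.05; 85 -132 -112 -65 0.1", grip_force=25)

```text
time_s: 0.57
tcp_pos: [0.3646, 0.4473, 0.2964]
tcp_rot: [-3.141, 0.0, 2.589]
wrist_force: [1.7, 0.2, 0.8]
width: 0.0851
```

Request:
play_rows(series="85 -30 -26 0 0; 85 -61 -51 0 0; 85 -91 -77 0 0; 85 -121 -103 0 0; 85 -152 -128 0 0")

```text
time_s: 0.98
tcp_pos: [0.4266, 0.2565, 0.2963]
tcp_rot: [-3.141, -0.0, 2.589]
wrist_force: [0.7, -0.9, -0.1]
width: 0.0847
```

Request:
play_rows(series="85 -30 -26 0 0; 85 -61 -51 0 0; 85 -91 -77 0 0; 85 -121 -103 0 0; 85 -152 -128 0 0")

```text
time_s: 1.4
tcp_pos: [0.4886, 0.0656, 0.2964]
tcp_rot: [-3.142, -0.0, 2.589]
wrist_force: [-0.3, 0.1, 0.3]
width: 0.085
```

```bash
python3 -c "
from h import *
to((.6435,-.179,.27),2.51)"
```

```text
shift mm [-260.3 -126.9   26.3] turn 0.079 | tcp [0.4886 0.0656 0.2964] psi 2.589 tilt [-2.e-04  1.e-04 -1.e+00] q7 0.806 F [-0.32  0.12  0.35] w 0.085 t 1.4
```

Request:
play_rows(series="85 -36 -18 0 0; 85 -72 -36 5 0.04; 85 -108 -54 10 0.079; 85 -145 -71 15 0.079; 85 -181 -88 20 0.079")

```text
time_s: 1.82
tcp_pos: [0.5972, -0.1059, 0.276]
tcp_rot: [3.141, -0.0, 2.51]
wrist_force: [1.6, 0.5, 0.1]
width: 0.0849
```

```bash
python3 -c "
from h import *
to((.6435,-.179,.26),2.51); grab('wrist','wr1')"
```

```text
shift mm [-80.5 -31.6  16. ] turn 0.0 | tcp [ 0.5972 -0.1059  0.276 ] psi 2.51 tilt [-1.e-04  3.e-04 -1.e+00] q7 1.178 F [1.65 0.47 0.08] w 0.0849 t 1.8167
```

View pics/wr1.png

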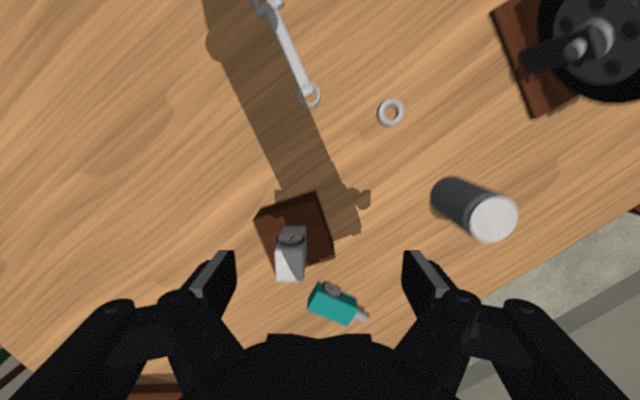

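Run:
```python
from h import *
f=load("wr1"); im=f["img"]
def c(x,y,w,h,k): return cv2.resize(im[y:y+h,x:x+w],None,fx=k,fy=k,interpolation=cv2.INTER_CUBIC)
psi=-.63;R=np.array([[np.cos(psi),-np.sin(psi)],[np.sin(psi),np.cos(psi)]])
X=[np.r_[R@np.array(p)+[.6435,-.179],.135] for p in((.02,.016),(.02,-.016),(-.02,-.016),(-.02,.016))]
q=proj(f,X);print(q.round(1))
o=c(250,215,80,80,7)
cv2.imwrite("pics/wr1c.png",o[:,:,::-1])
for p in q: cv2.circle(o,tuple(int(v) for v in (p-[250,215]+.5)*7),3,(255,0,0),-1)
cv2.imwrite("pics/wr1d.png",o[:,:,::-1])
```

```text
[[304.1 279.4]
 [276.  279.4]
 [274.4 247.3]
 [303.5 247.3]]
```

View pics/wr1d.png

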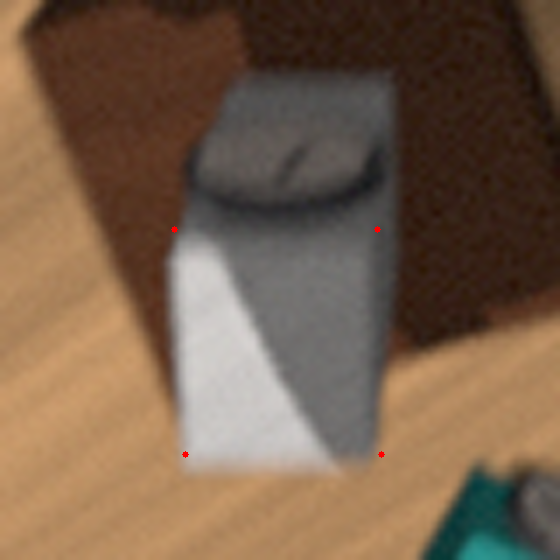

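Request:
play_rows(series="85 -38 -15 0 0; 85 -76 -30 0 0; 85 -81.5 -31.5 20 0; 85 -81.5 -31.5 60 0; 85 -81.5 -31.5 80 0")

```text
time_s: 2.28
tcp_pos: [0.6445, -0.1897, 0.1915]
tcp_rot: [-3.135, 0.001, 2.501]
wrist_force: [-1.7, 0.8, -1.5]
width: 0.0844
```

```bash
python3 -c "
from h import *
to((.6443,-.1796,.091),2.51); grab('wrist','wr2')"
```

```text
shift mm [  6.3   8.7 100.5] turn -0.009 | tcp [ 0.6445 -0.1897  0.1915] psi 2.501 tilt [-0.003  -0.0059 -1.    ] q7 1.347 F [-1.72  0.8  -1.53] w 0.0844 t 2.2833
```

View pics/wr2.png

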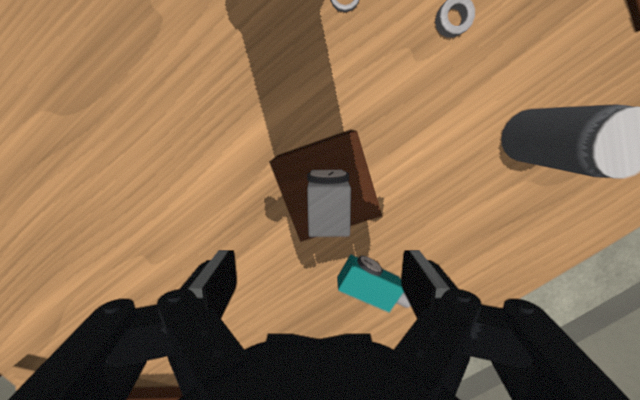

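Request:
play_rows(series="85 6 8 0 -0.009; 85 6 8 0 -0.009; 85 6 8 0 -0.009; 85 6 8 0 -0.009; 85 6 8 0 -0.009")

```text
time_s: 2.75
tcp_pos: [0.6432, -0.178, 0.1897]
tcp_rot: [-3.134, -0.002, 2.511]
wrist_force: [-0.0, 0.0, -0.3]
width: 0.0853
```

Run:
```python
from h import *
to((.6443,-.1796,.091),2.51); f=grab('wrist','wr3'); im=f["img"]
def c(x,y,w,h,k): return cv2.resize(im[y:y+h,x:x+w],None,fx=k,fy=k,interpolation=cv2.INTER_CUBIC)
psi=-.63;R=np.array([[np.cos(psi),-np.sin(psi)],[np.sin(psi),np.cos(psi)]])
X=[np.r_[R@np.array(p)+[.6443,-.1796],.135] for p in((.02,.016),(.02,-.016),(-.02,-.016),(-.02,.016))]
q=proj(f,X);print(q.round(1))
o=c(260,130,130,130,4)
for p in q: cv2.circle(o,tuple(int(v) for v in (p-[260,130]+.5)*4),3,(255,0,0),-1)
cv2.imwrite("pics/wr3d.png",o[:,:,::-1])
```

```text
shift mm [-2.1  0.1 98.6] turn 0.001 | tcp [ 0.6432 -0.178   0.1897] psi 2.511 tilt [-0.0063 -0.0047 -1.    ] q7 1.34 F [-0.03  0.03 -0.33] w 0.0853 t 2.75
[[338.2 249.3]
 [296.4 249.2]
 [295.2 198.7]
 [339.3 198.8]]
```

View pics/wr3d.png

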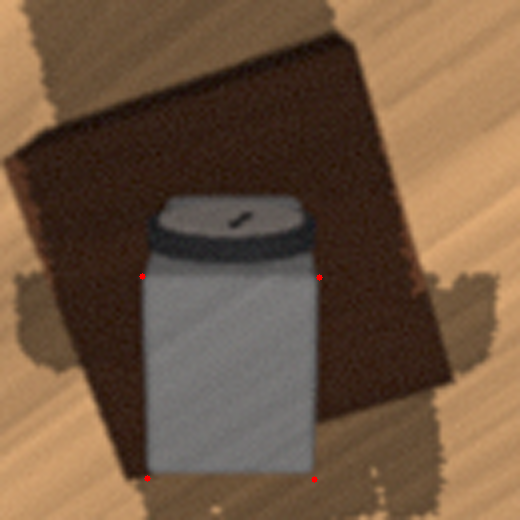

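Request:
play_rows(series="85 -1 0 25 0; 85 -1 0 50 0; 85 -1 0 75 0; 85 -1 0 90 0; 85 -1 0 98 0")

```text
time_s: 3.22
tcp_pos: [0.6422, -0.1789, 0.0897]
tcp_rot: [-3.133, -0.005, 2.511]
wrist_force: [0.8, 0.4, 0.7]
width: 0.0854
```

Request:
play_rows(series="30 0 0 0 0; 30 0 0 0 0; 30 0 0 0 0; 30 0 0 0 0; 30 0 0 0 0", grip_force=25)

```text
time_s: 3.63
tcp_pos: [0.6431, -0.1792, 0.0912]
tcp_rot: [-3.134, -0.003, 2.511]
wrist_force: [-0.2, -0.6, 3.2]
width: 0.0321
```

```bash
python3 -c "
from h import *
to((.6443,-.1796,.091),2.51)"
```

```text
shift mm [-1.1  0.4  0.2] turn 0.001 | tcp [ 0.6431 -0.1792  0.0912] psi 2.511 tilt [-0.0065 -0.0046 -1.    ] q7 1.384 F [-0.21 -0.59  3.23] w 0.0321 t 3.6333
```

Request:
play_rows(series="30 0 0 -5 0; 30 0 0 -10 0; 30 0 0 -13 0; 30 0 0 -13 0; 30 0 0 -13 0")

```text
time_s: 4.05
tcp_pos: [0.6433, -0.1791, 0.1045]
tcp_rot: [-3.134, -0.002, 2.511]
wrist_force: [1.0, 0.4, -2.1]
width: 0.0317
```

Request:
play_rows(series="30 3 0 0 0; 30 6 0 0 0; 30 9 0 0 0; 30 12 0 0 0; 30 14 0 0 0")

```text
time_s: 4.47
tcp_pos: [0.6322, -0.1714, 0.1049]
tcp_rot: [-3.134, -0.001, 2.511]
wrist_force: [3.4, -2.6, -1.2]
width: 0.0317
```

Run:
```python
from h import *
to((.6443,-.1796,.104),2.51)
a=grab("scene","sc1");b=grab("top","tp1");w=grab("wrist","wr4")
def c(i,x,y,ww,h,k): return cv2.resize(i[y:y+h,x:x+ww],None,fx=k,fy=k,interpolation=cv2.INTER_CUBIC)
cv2.imwrite("pics/p1.png",np.hstack([c(a["img"],170,140,100,110,4),c(w["img"],220,130,100*2,110*2,2)])[:,:,::-1])
```

```text
shift mm [-14.6   0.5   0.9] turn 0.001 | tcp [ 0.6322 -0.1714  0.1049] psi 2.511 tilt [-0.0048 -0.0056 -1.    ] q7 1.37 F [ 3.42 -2.56 -1.23] w 0.0317 t 4.4667
```

View pics/p1.png

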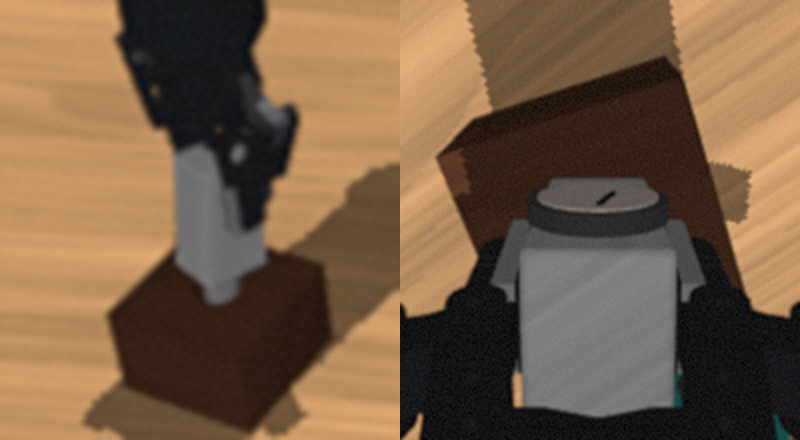

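Request:
play_rows(series="30 2 0 0 0; 30 4 0 0 0; 30 6 0 0 0; 30 6 0 0 0; 30 6 0 0 0")

```text
time_s: 5.03
tcp_pos: [0.6268, -0.1673, 0.1047]
tcp_rot: [-3.134, -0.003, 2.511]
wrist_force: [2.4, -2.7, -2.1]
width: 0.0318
```

Run:
```python
from h import *
to((.6443,-.1796,.104),2.51)
a=grab("scene","sc2");w=grab("wrist","wr5")
def c(i,x,y,ww,h,k): return cv2.resize(i[y:y+h,x:x+ww],None,fx=k,fy=k,interpolation=cv2.INTER_CUBIC)
cv2.imwrite("pics/p2.png",np.hstack([c(a["img"],170,140,100,110,4),c(w["img"],220,130,100*2,110*2,2)])[:,:,::-1])
```

```text
shift mm [-21.4   0.4   0.6] turn 0.001 | tcp [ 0.6268 -0.1673  0.1047] psi 2.511 tilt [-0.0065 -0.0045 -1.    ] q7 1.366 F [ 2.36 -2.73 -2.09] w 0.0318 t 5.0333
```

View pics/p2.png

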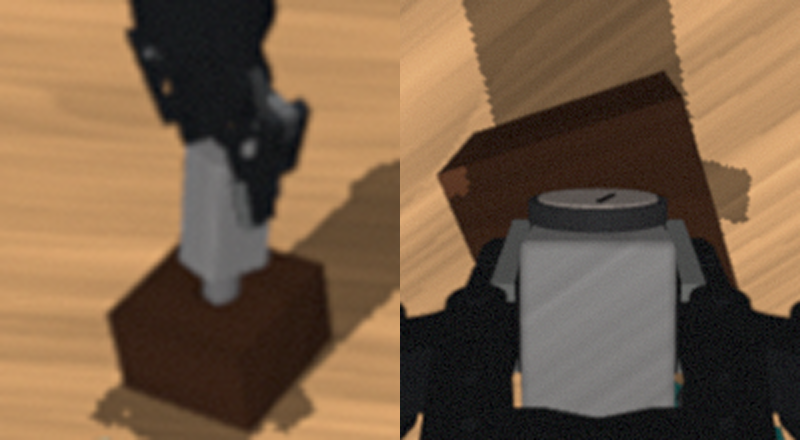

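Run:
```python
from h import *
w=load("wr5")["img"];v=load("wr4")["img"]
c=lambda i:cv2.resize(i[215:275,275:365],None,fx=8,fy=8,interpolation=cv2.INTER_CUBIC)
cv2.imwrite("pics/d1.png",c(w)[:,:,::-1])
for n,i in(("wr4",v),("wr5",w)):
    g=i.mean(2)[:,312:328].mean(1); print(n,[(k,int(g[k])) for k in range(212,258)])
```

```text
wr4 [(212, 32), (213, 35), (214, 35), (215, 32), (216, 34), (217, 32), (218, 42), (219, 68), (220, 82), (221, 88), (222, 90), (223, 90), (224, 90), (225, 85), (226, 79), (227, 70), (228, 70), (229, 72), (230, 69), (231, 73), (232, 82), (233, 91), (234, 110), (235, 109), (236, 68), (237, 37), (238, 41), (239, 45), (240, 45), (241, 43), (242, 45), (243, 45), (244, 44), (245, 44), (246, 43), (247, 44), (248, 56), (249, 79), (250, 85), (251, 83), (252, 83), (253, 85), (254, 94), (255, 105), (256, 114), (257, 118)]
wr5 [(212, 35), (213, 34), (214, 34), (215, 35), (216, 35), (217, 35), (218, 35), (219, 34), (220, 33), (221, 33), (222, 30), (223, 39), (224, 61), (225, 81), (226, 83), (227, 72), (228, 67), (229, 64), (230, 68), (231, 82), (232, 105), (233, 116), (234, 72), (235, 41), (236, 44), (237, 44), (238, 46), (239, 44), (240, 45), (241, 44), (242, 45), (243, 45), (244, 44), (245, 47), (246, 63), (247, 77), (248, 79), (249, 80), (250, 91), (251, 105), (252, 113), (253, 119), (254, 122), (255, 125), (256, 126), (257, 126)]
```

View pics/d1.png

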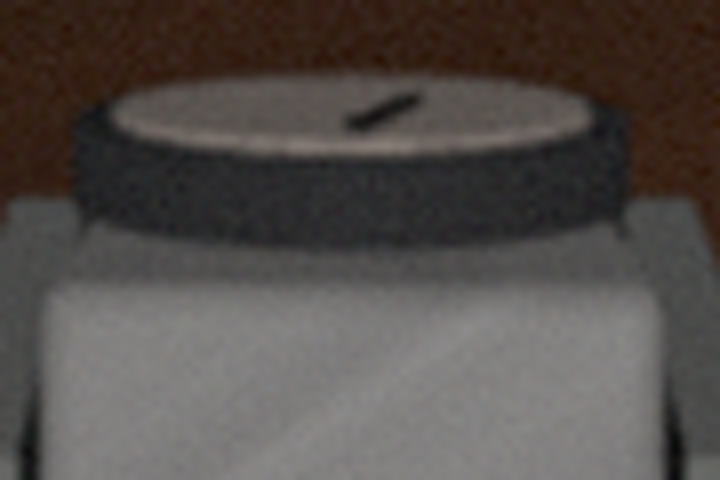

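```bash
cat > tilt.py <<'E'
from h import *
from scipy.optimize import least_squares
# world pose of tool needed: pass tcp, psi. unknown th, dx, dz (gauge grip-ref point (0,50) in tool x / up, rel. tcp)
def fit(f,tcp,psi,vs,feats=((-20,67),(-20,75),(-26,35),(-26,65)),r=None):
    tx=np.array([np.cos(psi),np.sin(psi),0]);up=np.array([0,0,1.])
    def pts(p):
        th,dx,dz=p; ax=np.sin(th)*tx+np.cos(th)*up; mx=np.cos(th)*tx-np.sin(th)*up  # gauge -x dir
        c=tcp+dx*tx+dz*up
        return [c+(-a/1000)*mx+(b-50)/1000*ax for a,b in feats]
    def res(p): return np.array([q[1] for q in proj(f,pts(p))])-vs
    s=least_squares(res,[0.1,0,.019],x_scale=[.1,.01,.01]); return s.x,s.fun
E
python3 - <<'E'
from tilt import *
tests={"wr4":([.6322,-.1714,.1049],[248.3,254.3,218.6,236.2]),"wr5":([.6268,-.1673,.1047],[245.8,250.5,223.9,234.2])}
for k,(t,v) in tests.items():
  for rr in(14.5,15,15.5):
    x,e=fit(load(k),np.array(t),2.511,np.array(v),((-20,67),(-20,75),(-26,50-rr),(-26,50+rr)));print(k,rr,x.round(4),e.round(2))
g=load("wr3")["img"].mean(2)[:,312:328].mean(1); print([(k,int(g[k])) for k in range(172,206)])
E
```

```text
wr4 14.5 [-0.0079 -0.0149 -0.0174] [-0.33  0.27  0.09 -0.03]
wr4 15 [ 0.0153 -0.0132 -0.0123] [-0.28  0.22  0.07 -0.02]
wr4 15.5 [ 0.036  -0.0116 -0.0076] [-0.23  0.18  0.06 -0.02]
wr5 14.5 [ 0.1521 -0.0158 -0.0122] [ 0.24 -0.2  -0.07  0.03]
wr5 15 [ 0.1633 -0.0145 -0.0088] [ 0.28 -0.23 -0.08  0.03]
wr5 15.5 [ 0.1735 -0.0134 -0.0057] [ 0.31 -0.26 -0.09  0.04]
[(172, 30), (173, 31), (174, 31), (175, 33), (176, 30), (177, 30), (178, 41), (179, 67), (180, 86), (181, 92), (182, 90), (183, 84), (184, 80), (185, 79), (186, 84), (187, 94), (188, 85), (189, 55), (190, 38), (191, 39), (192, 41), (193, 40), (194, 41), (195, 54), (196, 77), (197, 85), (198, 93), (199, 107), (200, 115), (201, 116), (202, 117), (203, 117), (204, 117), (205, 117)]
```

```bash
cat >> tilt.py <<'E'
def fitp(f,tcp,psi,vs,prior=(-.0011,.0188),sig=.002,rr=15.3):
    feats=((-20,67),(-20,75),(-26,50-rr),(-26,50+rr))
    tx=np.array([np.cos(psi),np.sin(psi),0]);up=np.array([0,0,1.])
    def res(p):
        th,dx,dz=p; ax=np.sin(th)*tx+np.cos(th)*up; mx=np.cos(th)*tx-np.sin(th)*up
        c=np.array(tcp)+dx*tx+dz*up
        q=proj(f,[c+(-a/1000)*mx+(b-50)/1000*ax for a,b in feats])
        return np.r_[(q[:,1]-vs)/.5,(dx-prior[0])/sig,(dz-prior[1])/sig]
    s=least_squares(res,[0.1,0,.019],x_scale=[.1,.01,.01]); return s.x.round(4),s.fun.round(2)
E
python3 - <<'E'
from tilt import *
tests={"wr3":([.6432,-.178,.1897],[195.3,198.7,178.8,189.2]),"wr4":([.6322,-.1714,.1049],[248.3,254.3,218.6,236.2]),"wr5":([.6268,-.1673,.1047],[245.8,250.5,223.9,234.2])}
for k,(t,v) in tests.items():
  pr=(-.0011,.0188) if k!="wr3" else (-.0021,-.0797)
  for rr in(14.5,15.3,16): print(k,rr,*fitp(load(k),t,2.511,np.array(v),pr,rr=rr))
E
```

```text
wr3 14.5 [-0.0308 -0.0015 -0.0807] [ 1.69  1.05  0.54 -3.19  0.3  -0.51]
wr3 15.3 [-0.0262 -0.0015 -0.0806] [ 1.6   0.86  0.37 -2.75  0.28 -0.46]
wr3 16 [-0.022  -0.0016 -0.0805] [ 1.52  0.69  0.25 -2.37  0.26 -0.41]
wr4 14.5 [ 0.1067 -0.0029  0.0157] [ 1.2   2.16  0.97 -4.38 -0.9  -1.57]
wr4 15.3 [ 0.1127 -0.0028  0.0162] [ 1.05  1.82  0.69 -3.61 -0.83 -1.31]
wr4 16 [ 0.1181 -0.0027  0.0166] [ 0.92  1.52  0.48 -2.96 -0.78 -1.08]
wr5 14.5 [ 0.2243 -0.0044  0.0172] [ 2.11  0.79  0.49 -3.56 -1.67 -0.81]
wr5 15.3 [ 0.2269 -0.0044  0.0174] [ 2.03  0.62  0.29 -3.11 -1.64 -0.69]
wr5 16 [ 0.2293 -0.0043  0.0176] [ 1.96  0.47  0.14 -2.73 -1.6  -0.58]
```

Request:
play_rows(series="30 1 0 0 0; 30 1 0 0 0; 30 1 0 -20 0; 30 1 0 -50 0; 30 1 0 -80 0", grip_force=40)

```text
time_s: 5.55
tcp_pos: [0.6245, -0.1649, 0.1839]
tcp_rot: [-3.132, -0.009, 2.511]
wrist_force: [1.4, -1.0, -2.6]
width: 0.0317
```

Request:
play_rows(series="30 0 0 -30 0; 30 0 0 -60 0; 30 0 0 -85 0; 30 0 0 -85 0; 30 0 0 -85 0")

```text
time_s: 5.97
tcp_pos: [0.6253, -0.164, 0.2697]
tcp_rot: [-3.134, -0.009, 2.512]
wrist_force: [0.3, 0.1, -2.6]
width: 0.0315
```

Run:
```python
from h import *
to((.56,.25,.28),3.057)
a=grab("scene","sc3");w=grab("wrist","wr6");grab("top","tp3")
def c(i,x,y,ww,h,k): return cv2.resize(i[y:y+h,x:x+ww],None,fx=k,fy=k,interpolation=cv2.INTER_CUBIC)
cv2.imwrite("pics/p3.png",np.hstack([c(a["img"],160,50,100,130,4),c(w["img"],220,130,200,260,2)])[:,:,::-1])
g=w["img"].mean(2)[:,312:328].mean(1); print([(k,int(g[k])) for k in range(212,258)])
```

```text
shift mm [296.7 296.1  -9.9] turn -0.545 | tcp [ 0.6253 -0.164   0.2697] psi 2.512 tilt [-0.0119 -0.001  -0.9999] q7 1.293 F [ 0.33  0.13 -2.65] w 0.0315 t 5.9667
[(212, 33), (213, 32), (214, 35), (215, 37), (216, 37), (217, 36), (218, 36), (219, 38), (220, 36), (221, 34), (222, 34), (223, 36), (224, 51), (225, 75), (226, 80), (227, 70), (228, 61), (229, 59), (230, 64), (231, 82), (232, 102), (233, 101), (234, 63), (235, 40), (236, 42), (237, 43), (238, 43), (239, 44), (240, 44), (241, 43), (242, 44), (243, 43), (244, 42), (245, 48), (246, 65), (247, 75), (248, 76), (249, 80), (250, 92), (251, 105), (252, 112), (253, 117), (254, 120), (255, 122), (256, 122), (257, 122)]
```

View pics/p3.png

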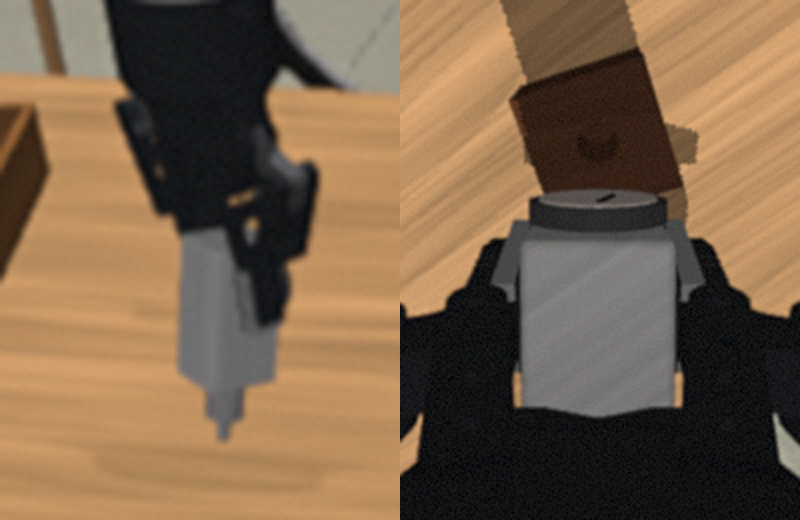

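Run:
```python
from tilt import *
s=load("sc3");tcp=np.array([.6253,-.1640,.2697]);R=Ro.from_euler("xyz",[-3.134,-.009,2.512]).as_matrix()
for px in((222,440),(216,385),(228,385)):
    p=((px[0]+.5)/4-.5+160,(px[1]+.5)/4-.5+50)
    o,d=ray(s,p);ty=R[:,1];x=o+d*((tcp-o)@ty)/(d@ty);print(px,x.round(4),"tool frame mm",(R.T@(x-tcp)*1000).round(1))
th=.25;tip=np.array([-.0011,0,-.0188])+.086*np.array([-np.sin(th),0,np.cos(th)]);print("pred tip in tool",tip*1000)
print(fitp(load("wr6"),tcp,2.512,np.array([245.8,250.3,224.2,234.1])))
```

```text
(222, 440) [ 0.6444 -0.1785  0.2064] tool frame mm [-24.6   0.   63.1]
(216, 385) [ 0.6429 -0.1771  0.2396] tool frame mm [-22.2   0.   29.9]
(228, 385) [ 0.6372 -0.173   0.2364] tool frame mm [-15.2   0.   33.2]
pred tip in tool [-22.3767405    0.          64.52646827]
(array([ 0.2272, -0.0034,  0.0169]), array([ 1.99,  0.7 ,  0.38, -3.16, -1.14, -0.93]))
```

View pics/tp3.png

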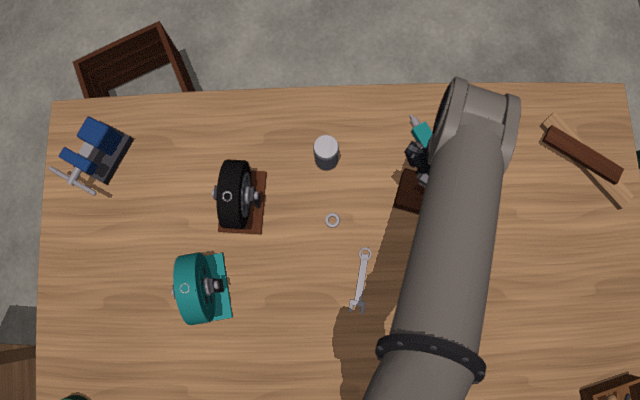

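```bash
cat >> h.py <<'E'
def target(so,ring=(.6216,.2512,.1785),th=.26,psi=3.057,tip=(-.024,0,.0635)):
    tx=np.array([np.cos(psi),np.sin(psi),0]);ty=np.array([np.sin(psi),-np.cos(psi),0]);up=np.array([0,0,1.])
    n=np.sin(th)*tx+np.cos(th)*up
    return np.array(ring)+so*n-tip[0]*tx-tip[1]*ty+tip[2]*up
E
python3 -c "
from h import *
print(target(.05));to(target(.05),3.057)"
```

```text
[0.58487776 0.25431386 0.2903195 ]
shift mm [278.2 314.5 -23.3] turn -0.545 | tcp [ 0.6241 -0.1637  0.2668] psi 2.512 tilt [-0.0166 -0.001  -0.9999] q7 1.293 F [-0.9   0.45 -2.63] w 0.0318 t 6.1167
```

Request:
play_rows(series="30 18 20 -10 -0.05; 30 42 48 -20 -0.15; 30 68 76 -23 -0.25; 30 94 106 -23 -0.35; 30 120 136 -23 -0.45")

```text
time_s: 6.53
tcp_pos: [0.6063, 0.0186, 0.2885]
tcp_rot: [-3.137, -0.019, 2.966]
wrist_force: [0.6, 0.7, -2.1]
width: 0.0317
```

```bash
python3 -c "
from h import *
to(target(.05),3.057)"
```

```text
shift mm [ 62.2 228.4  -1.7] turn -0.091 | tcp [0.6063 0.0186 0.2885] psi 2.966 tilt [-0.0194 -0.0012 -0.9998] q7 1.382 F [ 0.61  0.67 -2.15] w 0.0317 t 6.5333
```

Request:
play_rows(series="30 10 35 0 -0.03; 30 20 73 0 -0.06; 30 30 110 0 -0.09; 30 36 140 0 -0.09; 30 36 140 0 -0.09")

```text
time_s: 6.95
tcp_pos: [0.5925, 0.1725, 0.2861]
tcp_rot: [3.141, -0.024, 3.068]
wrist_force: [0.2, 0.9, -2.3]
width: 0.0315
```

```bash
python3 -c "
from h import *
grab('wrist','wr7');grab('scene','sc7');to(target(.05),3.057)"
```

```text
shift mm [16.3 88.8 -3.9] turn 0.003 | tcp [0.5938 0.1645 0.2865] psi 3.06 tilt [-0.0232 -0.0024 -0.9997] q7 1.221 F [-0.96 -1.5  -2.96] w 0.0313 t 7.05
```

View pics/wr7.png

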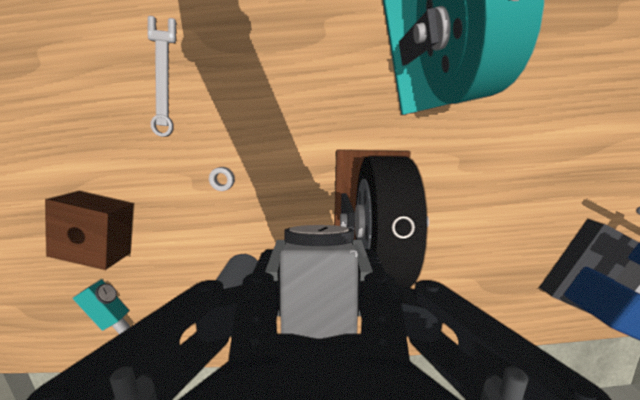

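Run:
```python
from h import *
def cen(f,box,thr):
    x,y,w,h=box; i=f["img"][y:y+h,x:x+w].astype(int); m=((i.min(2)>thr)&(np.ptp(i,2)<40)).astype(np.uint8)
    c=max(cv2.findContours(m,cv2.RETR_EXTERNAL,cv2.CHAIN_APPROX_NONE)[0],key=len)
    e=cv2.fitEllipse(c); return (e[0][0]+x,e[0][1]+y),e[1]
w=load("wr7");s=load("scene0");t=load("top0")
pw=cen(w,(388,212,30,30),120);pt=cen(t,(218,186,18,20),90);ps=cen(s,(412,174,16,10),90)
print(pw,pt,ps)
for L in([(w,pw),(t,pt),(s,ps)],[(w,pw),(s,ps)],[(w,pw),(t,pt)],[(t,pt),(s,ps)]):
    x,e=tri([(f,p[0]) for f,p in L]);print(x.round(4),np.round(e,4))
```

```text
((402.93595790863037, 226.92414474487305), (21.55423355102539, 21.76833152770996)) ((226.76976490020752, 195.78264617919922), (8.48608684539795, 9.078255653381348)) ((422.4953365325928, 178.9593048095703), (1.922574520111084, 3.6250650882720947))
[0.621  0.2538 0.1787] [0.002  0.0022 0.0039]
[0.6202 0.255  0.1785] [0.0029 0.0029]
[0.6233 0.254  0.1702] [0.0004 0.0004]
[0.6217 0.2545 0.1798] [0.003 0.003]
```

Run:
```python
from h import *
w=load("wr7");s=load("scene0");t=load("top0")
pw=(402.94,226.92);pt=(226.8,195.8);ps=(419.2,179.2)
for L in([(w,pw),(t,pt),(s,ps)],[(w,pw),(s,ps)],[(w,pw),(t,pt)],[(t,pt),(s,ps)]):
    x,e=tri(L);print(x.round(4),np.round(e,4))
for f,p in((w,pw),(t,pt)): print("z=.1775",onz(f,p,.1775).round(4))
```

```text
[0.6209 0.2516 0.1785] [0.0009 0.0009 0.0006]
[0.6201 0.2516 0.1781] [0.0005 0.0005]
[0.6232 0.2539 0.1705] [0.0005 0.0005]
[0.6216 0.2512 0.1791] [0.0003 0.0003]
z=.1775 [0.6204 0.2523 0.1775]
z=.1775 [0.622  0.2519 0.1775]
```

```bash
sed -i 's/ring=(.6216,.2512,.1785)/ring=(.621,.2517,.1783)/' h.py; python3 -c "
from h import *
to(target(.03),3.057)"
```

```text
shift mm [11.4 89.3 15.6] turn 0.003 | tcp [0.5938 0.1645 0.2865] psi 3.06 tilt [-0.0232 -0.0024 -0.9997] q7 1.221 F [-0.96 -1.5  -2.96] w 0.0313 t 7.05
```

Request:
play_rows(series="30 4 30 0 0; 30 8 60 0 0; 30 11 85 5 0.003; 30 11 89 14 0.003; 30 11 89 15 0.003")

```text
time_s: 7.47
tcp_pos: [0.5883, 0.2546, 0.2684]
tcp_rot: [-3.135, -0.027, 3.059]
wrist_force: [-1.0, -0.3, -2.3]
width: 0.0317
```

Request:
play_rows(series="30 0 0 0 0; 30 0 0 0 0; 30 0 0 0 0; 30 0 0 0 0; 30 0 0 0 0")

```text
time_s: 7.88
tcp_pos: [0.5887, 0.2537, 0.2689]
tcp_rot: [-3.135, -0.026, 3.058]
wrist_force: [0.0, 1.3, -3.2]
width: 0.0316
```

Run:
```python
from h import *
to(target(.03),3.057);st=env.get_state();print(st["tcp_rot"])
a=grab('scene','sc8');w=grab('wrist','wr8');grab('top','tp8')
c=lambda i,x,y,ww,h,k: cv2.resize(i[y:y+h,x:x+ww],None,fx=k,fy=k,interpolation=cv2.INTER_CUBIC)
cv2.imwrite("pics/p8.png",np.hstack([c(a["img"],370,80,100,130,4),c(w["img"],220,130,200,260,2)])[:,:,::-1])
to(target(.03),3.057)
g=w["img"].mean(2)[:,312:328].mean(1); print([(k,int(g[k])) for k in range(218,258)])
```

```text
shift mm [-0.6  0.7 -1.9] turn 0.001 | tcp [0.5887 0.2537 0.2689] psi 3.058 tilt [-0.0266 -0.0043 -0.9996] q7 1.088 F [ 0.05  1.26 -3.19] w 0.0316 t 7.8833
[-3.13506845 -0.02618552  3.0575694 ]
shift mm [-0.9  0.1 -2.1] turn 0.002 | tcp [0.5884 0.2543 0.2687] psi 3.059 tilt [-0.027  -0.0043 -0.9996] q7 1.088 F [-0.05  0.45 -2.34] w 0.0317 t 8.0333
[(218, 19), (219, 19), (220, 19), (221, 19), (222, 16), (223, 19), (224, 42), (225, 78), (226, 85), (227, 75), (228, 65), (229, 62), (230, 68), (231, 85), (232, 107), (233, 111), (234, 69), (235, 43), (236, 44), (237, 45), (238, 46), (239, 45), (240, 47), (241, 45), (242, 45), (243, 46), (244, 45), (245, 48), (246, 69), (247, 78), (248, 81), (249, 83), (250, 96), (251, 110), (252, 117), (253, 122), (254, 126), (255, 128), (256, 128), (257, 128)]
```

View pics/p8.png

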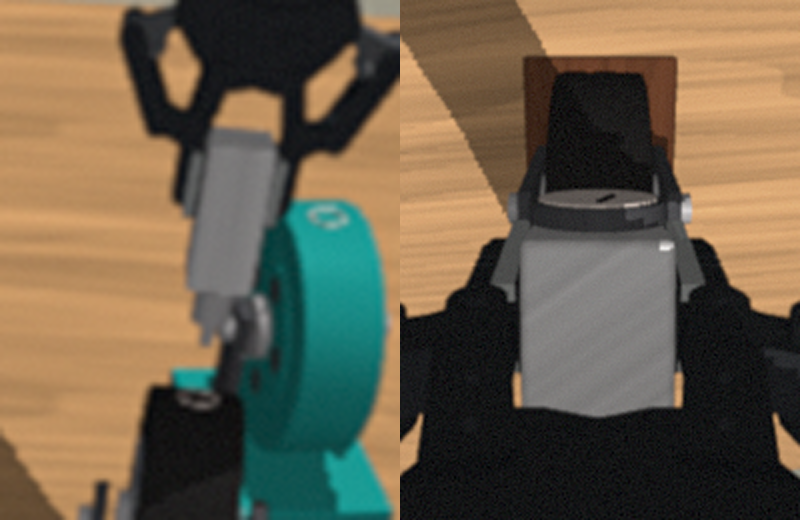

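View pics/tp8.png

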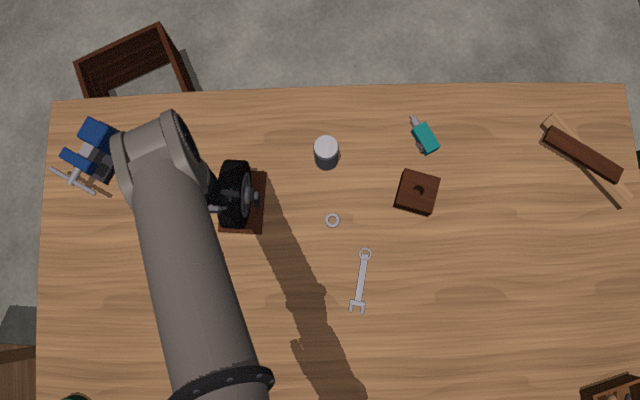

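Run:
```python
from tilt import *
st=env.get_state();R=Ro.from_euler("xyz",st["tcp_rot"]).as_matrix();tcp=np.array(st["tcp_pos"])
tip=tcp+R@np.array([-.024,0,.0635]);print("pred tip",tip.round(4)); ring=np.array([.621,.2517,.1783])
s=load("sc8");q=proj(s,[tip,ring])
print(q.round(2), (q-[370,80])*4, "measured tip",(370+206.5/4-.5,80+345.5/4-.5))
print("delta tip-ring",(tip-ring).round(4))
print(fitp(load("wr8"),tcp,st["tcp_rot"][2],np.array([245.7,250.1,224.1,234.1])))
```

```text
pred tip [0.6106 0.2521 0.2046]
[[421.35 166.2 ]
 [419.53 179.33]] [[205.41327285 344.79168264]
 [198.10072927 397.32263392]] measured tip (421.125, 165.875)
delta tip-ring [-0.0104  0.0004  0.0263]
(array([ 0.2099, -0.0055,  0.0177]), array([ 1.88,  0.81,  0.32, -3.25, -2.18, -0.56]))
```

```bash
cat > rel.py <<'E'
from h import *
def rel(so):
    st=env.get_state();R=Ro.from_euler("xyz",st["tcp_rot"]).as_matrix();tcp=np.array(st["tcp_pos"])
    tip=tcp+R@np.array([-.024,0,.0635]);ring=np.array([.621,.2517,.1783])
    n=np.array([-np.sin(.26)*.9964,np.sin(.26)*.0845,np.cos(.26)]);D=tip-ring
    print("along n mm",(D@n*1e3).round(2),"perp",((D-D@n*n)*1e3).round(2),"rot",st["tcp_rot"].round(3))
    for s in so: print(s,"shift tool mm",(R.T@(ring+s*n-tip)*1e3).round(2))
    print("F",st["wrist_force"].round(2),"F.n",(st["wrist_force"]@n).round(2),"w",round(st["width"],4),"t",st["time_s"])
E
python3 -c "
from rel import *
rel([.005,0,-.006])"
```

```text
along n mm 28.09 perp [-3.19 -0.23 -0.84] rot [-3.135 -0.027  3.059]
0.005 shift tool mm [-9.66  0.63 21.22]
0 shift tool mm [-11.07   0.65  26.02]
-0.006 shift tool mm [-12.77   0.69  31.77]
F [-0.05  0.45 -2.34] F.n -2.24 w 0.0317 t 8.0333
```

Request:
play_rows(series="30 -4 0.5 6 0; 30 -7 0.5 12 0; 30 -9 0.5 18 0; 30 -9.5 0.5 21 0; 30 -9.5 0.5 21 0")

```text
time_s: 8.45
tcp_pos: [0.5969, 0.2536, 0.2459]
tcp_rot: [-3.134, -0.029, 3.058]
wrist_force: [0.4, 0.2, -1.6]
width: 0.0317
```

Request:
play_rows(series="30 0 0 0 0; 30 0 0 0 0; 30 0 0 0 0; 30 0 0 0 0; 30 0 0 0 0")

```text
time_s: 8.87
tcp_pos: [0.597, 0.2537, 0.2462]
tcp_rot: [-3.134, -0.028, 3.058]
wrist_force: [-0.6, -0.4, -1.5]
width: 0.0314
```

Run:
```python
from rel import *
rel([.002,-.003,-.006])
a=grab('scene','sc9');w=grab('wrist','wr9')
c=lambda i,x,y,ww,h,k: cv2.resize(i[y:y+h,x:x+ww],None,fx=k,fy=k,interpolation=cv2.INTER_CUBIC)
cv2.imwrite("pics/p9.png",np.hstack([c(a["img"],390,130,60,70,8),c(w["img"],275,150,90,130,4)[:520]*1 if 0 else cv2.resize(w["img"][150:290,260:380],(480,560))])[:,:,::-1])
rel([.002,-.003,-.006])
```

```text
along n mm 4.1 perp [-0.88 -0.41 -0.23] rot [-3.134 -0.028  3.058]
0.002 shift tool mm [-1.44  0.5   1.76]
-0.003 shift tool mm [-2.86  0.53  6.55]
-0.006 shift tool mm [-3.71  0.55  9.43]
F [-0.55 -0.42 -1.5 ] F.n -1.32 w 0.0314 t 8.8667
along n mm 4.02 perp [-0.95 -0.45 -0.24] rot [-3.134 -0.028  3.058]
0.002 shift tool mm [-1.47  0.54  1.66]
-0.003 shift tool mm [-2.89  0.57  6.46]
-0.006 shift tool mm [-3.75  0.6   9.33]
F [-0.94 -0.83 -1.19] F.n -0.93 w 0.0316 t 8.9667
```

View pics/p9.png

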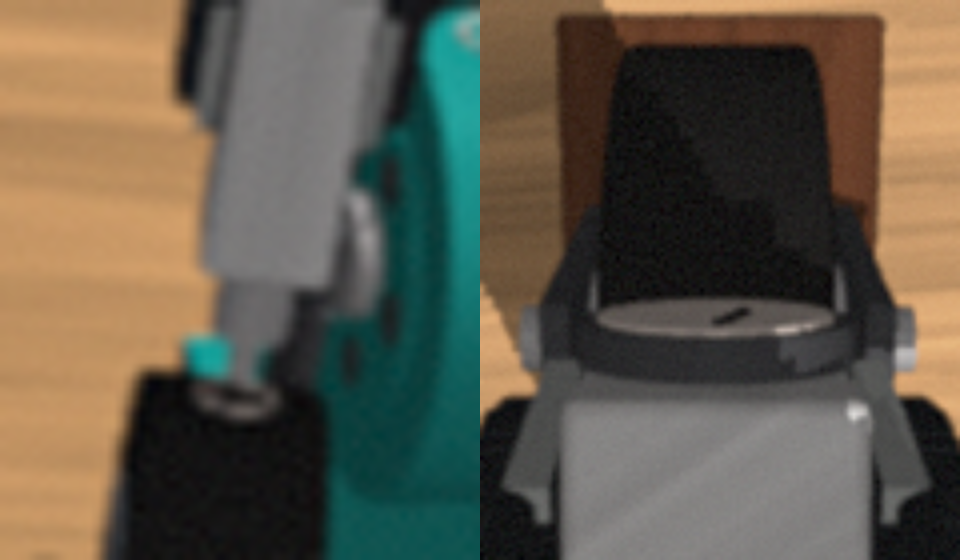

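Request:
play_rows(series="30 -0.8 0.3 1.5 0; 30 -1.6 0.5 3 0; 30 -2.2 0.5 4.5 0; 30 -2.9 0.5 6 0; 30 -2.9 0.5 6.5 0", grip_force=50)

```text
time_s: 9.38
tcp_pos: [0.5996, 0.254, 0.2394]
tcp_rot: [-3.134, -0.029, 3.059]
wrist_force: [-1.0, 0.0, 1.3]
width: 0.0315
```

Run:
```python
from rel import *
rel([-.006])
a=grab('scene','sc10')
c=lambda i,x,y,ww,h,k: cv2.resize(i[y:y+h,x:x+ww],None,fx=k,fy=k,interpolation=cv2.INTER_CUBIC)
cv2.imwrite("pics/p10.png",c(a["img"],390,130,60,70,8)[:,:,::-1])
rel([-.006])
```

```text
along n mm -3.15 perp [-0.15  0.08 -0.04] rot [-3.134 -0.029  3.059]
-0.006 shift tool mm [-0.97 -0.05  2.68]
F [-0.99  0.04  1.27] F.n 1.48 w 0.0315 t 9.3833
along n mm -3.09 perp [-0.08  0.04 -0.02] rot [-3.134 -0.028  3.058]
-0.006 shift tool mm [-0.91 -0.01  2.77]
F [-1.66  0.47  0.62] F.n 1.04 w 0.0315 t 9.4333
```

View pics/p10.png

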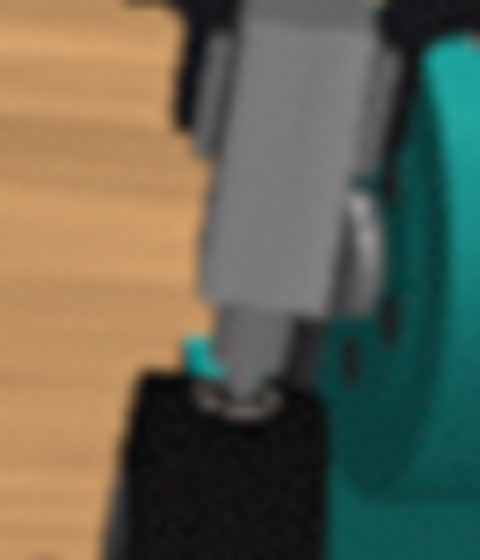

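Request:
play_rows(series="30 -0.3 0 1 0; 30 -0.6 0 2 0; 30 -0.9 0 2.8 0; 30 -0.9 0 2.8 0; 30 -0.9 0 2.8 0")

```text
time_s: 9.85
tcp_pos: [0.6003, 0.254, 0.2367]
tcp_rot: [-3.134, -0.029, 3.059]
wrist_force: [-3.4, -0.3, 2.6]
width: 0.0313
```

Request:
play_rows(series="30 0 0 0 0; 30 0 0 0 0; 30 0 0 0 0; 30 0 0 0 0; 30 0 0 0 0")

```text
time_s: 10.27
tcp_pos: [0.6003, 0.254, 0.2368]
tcp_rot: [-3.134, -0.029, 3.059]
wrist_force: [-2.3, -0.4, 2.6]
width: 0.0315
```

Run:
```python
from rel import *
rel([-.006])
a=grab('scene','sc11');w=grab('wrist','wr11');t=grab('top','tp11')
c=lambda i,x,y,ww,h,k: cv2.resize(i[y:y+h,x:x+ww],None,fx=k,fy=k,interpolation=cv2.INTER_CUBIC)
cv2.imwrite("pics/p11.png",np.hstack([c(a["img"],390,130,60,70,8),cv2.resize(w["img"][215:275,275:365],None,fx=3.5,fy=3.5*560/210/1.0)] )[:,:,::-1])
rel([-.006])
g=w["img"].mean(2)[:,312:328].mean(1); print([(k,int(g[k])) for k in range(218,256)])
```

```text
along n mm -5.85 perp [-0.11  0.15 -0.03] rot [-3.134 -0.029  3.059]
-0.006 shift tool mm [-0.17 -0.14  0.11]
F [-2.29 -0.38  2.59] F.n 3.08 w 0.0315 t 10.2667
along n mm -5.87 perp [-0.14  0.15 -0.04] rot [-3.134 -0.029  3.059]
-0.006 shift tool mm [-0.19 -0.14  0.08]
F [-2.67  0.25  3.11] F.n 3.7 w 0.0317 t 10.4167
[(218, 18), (219, 18), (220, 19), (221, 17), (222, 18), (223, 17), (224, 45), (225, 79), (226, 85), (227, 75), (228, 64), (229, 63), (230, 68), (231, 86), (232, 108), (233, 110), (234, 68), (235, 43), (236, 44), (237, 47), (238, 46), (239, 46), (240, 46), (241, 46), (242, 47), (243, 46), (244, 45), (245, 49), (246, 70), (247, 79), (248, 81), (249, 84), (250, 97), (251, 110), (252, 117), (253, 123), (254, 127), (255, 129)]
```

View pics/p11.png

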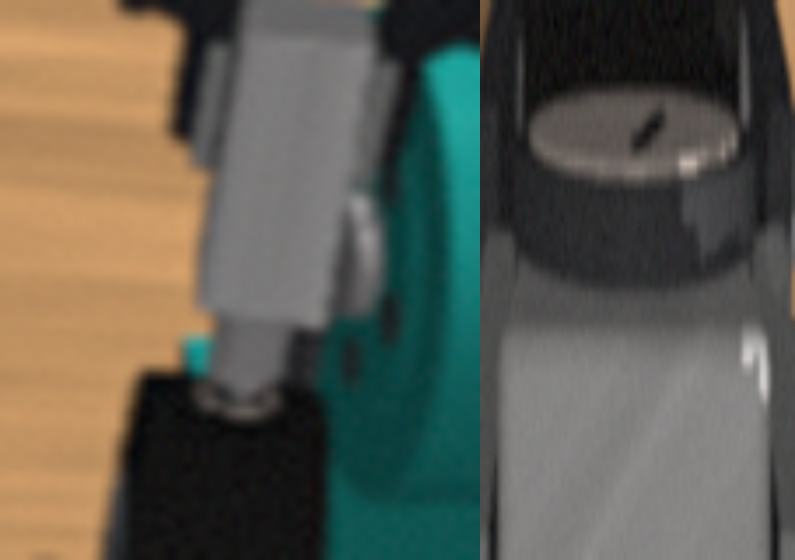

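```bash
python3 -c "
from rel import *
rel([-.006]); print(abs(env.get_state()['dq']).max()); print(env.finish_job())"
```

```text
along n mm -5.87 perp [-0.14  0.15 -0.04] rot [-3.134 -0.029  3.059]
-0.006 shift tool mm [-0.19 -0.14  0.08]
F [-2.67  0.25  3.11] F.n 3.7 w 0.0317 t 10.4167
0.001405159005523431
the job is handed in; nothing more can be done
None
```

I handed the job in with the gauge held still, its tip pressed into the chalk ring and the plunger about half way in. The job gave no verdict. The clock read 10.4 s.

**What I did:** The moves could not tilt the tool. So I gripped the grey gauge by its 32 mm sides, raised it 13 mm, and moved sideways with the neck against the hole's rim, which pivoted it about 0.25 rad in the fingers. I then lifted it well clear of the block, carried it over the wheel and pressed along the tread's normal in two steps.

**Last checks:**

| Quantity | Measured | Allowed |
|---|---|---|
| Tip from ring centre, sideways | about 0.2 mm (worked out, see below) | 6 mm |
| Plunger travel | about 5.9 mm | 3 to 9.5 mm |
| Pressing force | about 5 N | 1.5 to 10 N |
| Gauge axis lean from vertical | about 0.22–0.23 rad, against 0.26 rad for the tread's normal | within 0.14 rad of the normal |

- **How sure the tip figure is:** it comes from the arm's pose, the measured ring position and the gauge's pose in the hand. The camera calibration is good to about 2 mm. The scene view shows the tip inside the ring.
- **Wheel and bystanders:** the ring looked unmoved in the scene view. I kept well above the oil can, spanner and collar, and they looked undisturbed by eye.

**Disagreements:**
- The ring's height from the wrist and top cameras alone came out 8 mm low, because their rays nearly coincide. I used the three-view result, 178 mm.
- The tilt from the wrist image read about 0.02 rad low against the upright gauge, so I corrected for that.
- The tool itself had drifted about 0.03 rad off vertical by the end; the axis lean above includes it.

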